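# Reset the guarded dial

### The job

The marking setting has to be changed on the guarded dial box: draw its safety catch fully back towards the box's front edge, then swing the clear hood up by its bar handle and over until it leans fully open on its stop. Then turn the knob until its pointer lines up with the small metal index tab on the scale. Leave the index tab where it is set, the catch back and the hood open, and do not disturb the adapter, the coupling and the hand counter beside the box.

Things in the scene. Friction and masses are not known exactly. Their poses are not given: they have to be found in the camera images.
- dial_box: fixed grey housing 193 (x) x 170 (y) x 40 mm high, standing on the table; origin on the table, 105 mm behind its front edge and 88 mm ahead of its rear edge; its +x points to its rear (roughly away from the robot), +y to its left, +z up. Its flat top (at z = 40 mm) carries the hood on the rear 123 mm and, on the ledge in front, the catch (right, at y = -50 mm) and the hood's bar handle (left). The housing never moves during the work
- catch (a joint): sliding safety catch: 0 = closed (its tongue lies over a lug on the hood's front wall and blocks the hood), 0.020 m = fully drawn back to its stop; slides along the box's -x (towards the box's front edge); free of the lug from about 0.012 m; about 2 N of friction, stays where it is left
- catch_tab (a point): middle of the upper part of the catch's upright black tab, 78 mm above the table; the tab is 12 mm wide (along the box's y), 16 mm deep (along x), rises from 53 to 89 mm above the table; about 25 mm clear behind it to the hood's wall, about 30 mm clear beside it to the end of the bar handle; two low guides beside its foot reach 48 mm above the table; moves with the catch
- hood (a joint): hinged clear hood over the dial: 0 = shut, 1.85 rad = fully open against its stop; the front goes up and over to the rear (about the box's +y). Mass about 0.16 kg, light hinge: let go below about 1.2 rad it falls shut, beyond that it falls open by itself to the stop
- hood_hinge (a point): point on the hood's hinge axis (axis along the box's y), at the middle of the hood's lower rear edge, 43 mm above the table. The hood is 115 deep, 150 wide and 42 mm high when shut
- hood_bar (a point): middle of the hood's steel bar handle, a round bar 10 mm thick and 80 mm long along the box's y, held at both ends on 42 mm arms in front of the hood's front wall (32 mm clear behind the bar); when shut it is 73 mm above the table (33 mm above the ledge), 157 mm ahead of the hinge axis and 30 mm above it, and 35 mm to the left of the box's middle; moves with the hood
- knob (a joint): angle of the knob under the hood, positive clockwise seen from above, range -2.356 to 2.356 rad; at 0 the pointer points along the box's +x (to the rear). About 0.04 N m of friction, no stops in between, stays where it is left
- knob_grip (a point): on the knob's vertical axis, at the height to grip, 65 mm above the table: the knob's upright black bar is 44 mm long (along the pointer), 14 mm wide, and rises from 48 to 75 mm above the table over a round flange 52 mm across; the dial's face is 41 mm above the table
- pointer_tip (a point): tip of the knob's small white pointer, 36 mm from the knob's axis; its x axis points outwards along the pointer. A white line on the knob's bar runs from the axis to the same side
- index (a joint): angle of the index tab, measured as that of the knob: the pointer lines up when the two angles are equal. The tab is stiff (0.4 N m) and must stay as it is set
- index_tip (a point): inner end of the bright metal index tab (14 x 8 x 4 mm, long side pointing at the knob) on the dark scale plate, 40 mm from the knob's axis; its x axis points outwards from the knob's axis
- adapter_b0_mid (a point): centre of a loose black adapter, 44 x 91 x 26 mm, lying left of the box: a bystander
- coupling_b0_mid (a point): centre of a loose chrome coupling, 33 mm thick and 46 mm high, standing left or right of the box: a bystander
- counter_mid (a point): centre of a loose white hand counter, 72 x 44 x 20 mm, lying left or right of the box: a bystander

How it is judged:
By the outcome, as a careful person would: the job done as asked, in the order asked, and still so for the second after the job is handed in, with the robot touching nothing.
It also fails if it takes over 70 s, if anything falls off the work surface, if the arm or the gripper's body presses on something with over 40 N, if the wrist force passes 120 N, or if a joint passes its speed limit or range.

### The arm

A 7-joint arm with a two-finger parallel gripper is mounted at the origin on a cart in front of the work surface, level with it; the furniture and walls round the work are solid. World frame = base frame: x ahead of the robot, y to its left, z up, the work surface at z = 0. Lengths are in mm, angles in rad, forces in N, time in s.
With the tool pointing down it reaches from about 400 to 750 mm from the base axis. Payload 19.5 kg.
Tool frame: the origin (TCP) lies at the very end of the fingers, on their centre line; the grasp point (between the pads) lies 19 mm behind it; x points along the fingers, z is the direction in which the jaws open and shut, and the axes are right-handed (so a half turn about x gives the same grasp; the last joint's range is limited). The gripper opens to 85 mm and grips with 20 to 120 N. Pads are 22 mm wide; open, the fingers measure 114 mm over their backs; the gripper's body (76 mm by 85 mm) begins 54 mm behind the grasp point. The pads swing forward as they close: fully open they stand 13 mm farther back than shut.
Start: joints at [-1.357, 0.707, -0.028, 1.485, 0.022, 0.951, -0.075], TCP at [145.475, 556.266, 231.268] pointing down, gripper open.
Joint ranges: [-2.71, 2.71], [-0.32, 2.16], [-1.57, 1.52], [0, 2.45], [-1.46, 4.6], [0, 2.02], [-2.83, 2.83]. Speed limits (rad/s): [1.89, 1.89, 2.57, 2.57, 3.01, 3.01, 3.01].

### API

Orientations are given as a rotation vector (axis times angle).
In Python, from rig import robot, cams gives the robot as it stands.
- The arm moves only by the shell command python3 -m creep 'ROWS' [FORCE]. ROWS is JSON, a list of rows, each an object with "turn": the turn, a rotation vector about the tool's x, y, z in rad, a list of three; "linear": the shift along the tool's x, y, z in m, a list of three; "gripper": the finger opening in m, from 0 to 0.0854. In form: [{"turn": [wx, wy, wz], "linear": [tx, ty, tz], "gripper": gripper}, ...]. A call has exactly 8 rows; each row is the pose to reach, as a shift and turn from the pose measured when the call began, along the tool's axes at that moment; what a row does not reach only later rows make up. A row lasts 1/8 s, in which the tool goes at most 62.5 mm and 10.7 degrees, less where a joint would pass 70% of its speed; a pose out of reach is approached as far as the arm can. A call with a gripper value outside its range is refused whole. The fingers move at their own pace and stop on an object; FORCE is the grip in N (left out, the last holds). Time passes only in rows, so rows that repeat a pose let the fingers close, or fill a call up. It gives the time, the measured TCP pose, the force and the opening at its end, in the units of the state.
- robot.get_obs(): the state, without advancing time (a new reading comes with each control period).
- cams.camera(name): name is "scene" or "top" or "wrist"; returns a dict with "color" (480x640x3 uint8, blue, green, red), "depth" (480x640 float32, mm along the optical axis (not along the pixel's ray), 0 where there is no reading), "fx", "fy", "cx", "cy" (pixels), "R" (3x3) and "t" (3): a world point X has camera coordinates R X + t. Camera axes: x right, y down, z forward; pixel columns grow to the right and rows downward; lengths in mm; the calibration is good to about 2 mm. A picture is of the moment at which its call begins.
- robot.close_job(): hands the job in, once; it reports no verdict.
The state is a dict: "time_s": time; "joint_positions": joint angles; "dq": joint speeds; "joint_torque": joint torques, N m; "ee_pos": TCP position; "tcp_rot": TCP orientation; "contact_force": force on the tool from outside, world axes, zero at the start; "moment": the same for the moment, N m; "width": finger opening in mm.
Only numpy, scipy, OpenCV 4.12 (cv2) and the standard library are available. Lean on these libraries where they do the work, as an engineer would, in place of code of your own. Each camera call takes 0.05 s, during which the arm holds its last target.

## Working session

There is one attempt and no reset: what is moved stays moved. The work goes in short steps, Python scripts to look and compute and a shell command to move; the robot and the scene stay as the last step left them, time stands still between calls to the robot, and variables do not carry over. Pictures are saved under pics/ and viewed, and the job is handed in when it is done.

```bash
ls; mkdir -p pics
python3 - <<'E'
from rig import robot,cams
import cv2,json
o=robot.get_obs()
print({k:o[k] for k in("time_s","ee_pos","tcp_rot","contact_force","width")})
for n in("scene","top","wrist"):
    c=cams.camera(n); cv2.imwrite(f"pics/a_{n}.png",c["color"]); print(n,c["fx"],c["cx"],c["cy"],c["R"],c["t"])
E
```

```text
pics
{'time_s': 0.0, 'ee_pos': array([145.42795889, 556.05838157, 230.8408038 ]), 'tcp_rot': array([-1.01940823,  1.32022347,  1.01828562]), 'contact_force': array([ 0.26971468, -0.45664493,  0.14680615]), 'width': 84.62831527436767}
scene 551.5517448458472 316.86691043133646 241.27745554334078 [[ 0.76976164 -0.63798026 -0.02117097]
 [-0.45134986 -0.52052883 -0.72479862]
 [ 0.4513871   0.56747769 -0.68863543]] [-344.05200871  379.69440882  609.34901067]
top 559.8898556489379 320.4763866245792 238.87337631861564 [[ 0.00376622 -0.99997551 -0.00589793]
 [-0.98436235 -0.00266856 -0.17613531]
 [ 0.17611526  0.00646907 -0.9843483 ]] [156.35036268 557.36334232 812.69624339]
wrist 395.92671593246206 312.43582010767176 232.36626108261277 [[ 2.52058769e-01  9.67711835e-01 -4.26435131e-04]
 [ 9.29468990e-01 -2.41974996e-01  2.78451967e-01]
 [ 2.69358077e-01 -7.05826183e-02 -9.60450061e-01]] [-574.41700001  -36.70917579  377.78163759]
```

View pics/a_scene.png

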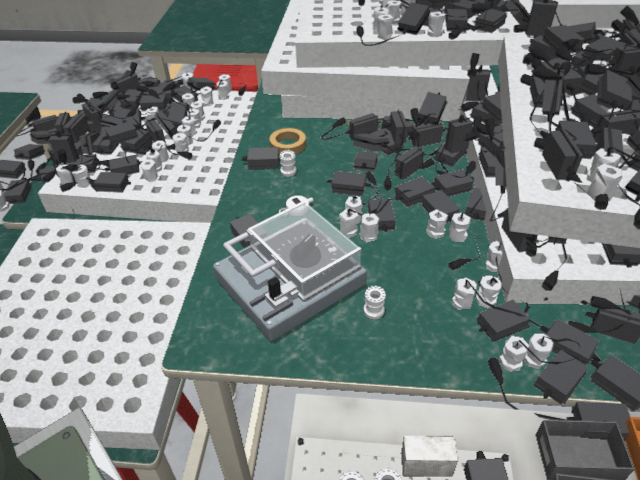

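View pics/a_top.png

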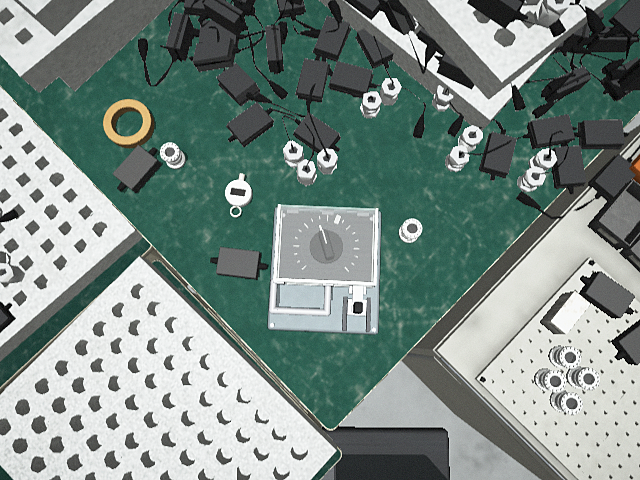

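The top view shows the box, with its front edge at about (269,330)-(378,333), the catch tab near (357,308), the bar near x 275-330 at row 312, the knob near (325,245), and the index tab near (338,219). I'll enlarge this area.

Run:
```python
import cv2
i=cv2.imread("pics/a_top.png")[190:345,250:400]
cv2.imwrite("pics/a_topz.png",cv2.resize(i,None,fx=3.8,fy=3.8,interpolation=cv2.INTER_CUBIC))
i=cv2.imread("pics/a_scene.png")[185:345,205:405]
cv2.imwrite("pics/a_scz.png",cv2.resize(i,None,fx=3.7,fy=3.7,interpolation=cv2.INTER_CUBIC))
```

```text
(no output)
```

View pics/a_topz.png

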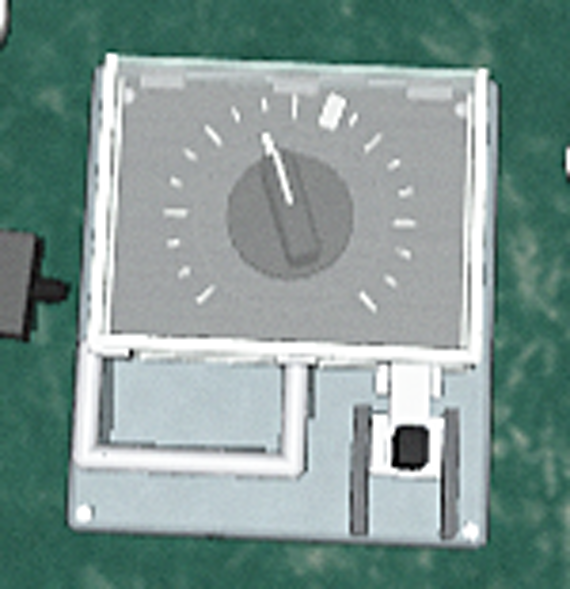

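View pics/a_scz.png

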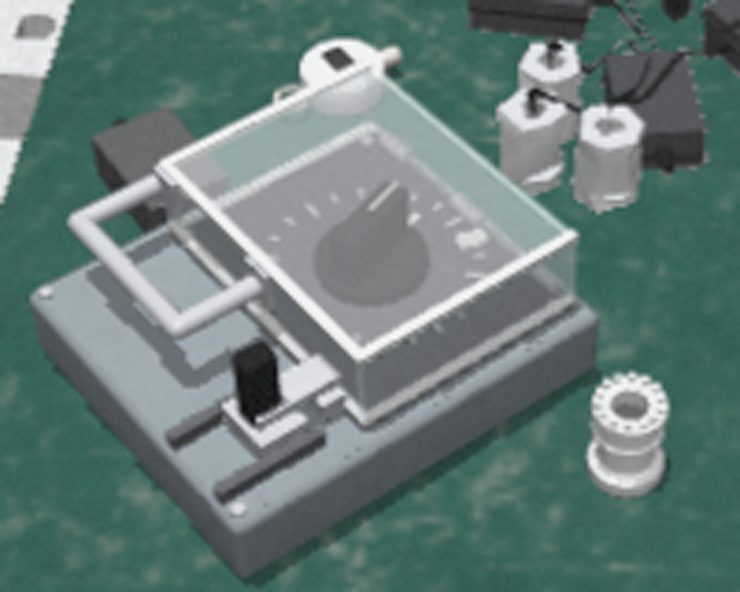

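```bash
cat > h.py <<'E'
import numpy as np
from rig import robot,cams
from scipy.spatial.transform import Rotation as Ro
def ray(c,px,z):
    d=c["R"].T@np.array([(px[0]-c["cx"])/c["fx"],(px[1]-c["cy"])/c["fy"],1]); o=-c["R"].T@c["t"]
    return o+d*(z-o[2])/d[2]
def proj(c,X):
    p=c["R"]@np.asarray(X,float)+c["t"]; return np.array([c["fx"]*p[0]/p[2]+c["cx"],c["fy"]*p[1]/p[2]+c["cy"]])
E
python3 - <<'E'
from h import *
np.set_printoptions(precision=1,suppress=True)
t=cams.camera("top");s=cams.camera("scene")
T=lambda u,v,z:ray(t,(250+u/3.8-.4,190+v/3.8-.4),z)
S=lambda u,v,z:ray(s,(205+u/3.7-.4,185+v/3.7-.4),z)
for n,f,a in [("FL",T,(70,527,40)),("FR",T,(487,545,40)),("barL",T,(76,458,73)),("barR",T,(303,470,73)),("tab",T,(410,447,89)),("idx",T,(327,128,44)),("idxout",T,(338,96,44)),("ptr",T,(265,133,50)),("ptr2",T,(291,202,75)),("knob",T,(290,210,75)),("flange",T,(290,215,48)),
 ("sFL",S,(33,300,40)),("sFR",S,(243,556,40)),("sRR",S,(597,325,40)),("stab",S,(255,350,89)),("sbarL",S,(72,218,73)),("sbarR",S,(180,325,73)),("sidx",S,(459,240,44))]:
    print(n,f(*a)[:2])
print(Ro.from_rotvec(robot.get_obs()["tcp_rot"]).as_matrix())
E
```

```text
FL [420.7 237.2]
FR [414.2  71. ]
barL [446.4 232.2]
barR [442.1 144.6]
tab [450.2 104.3]
idx [582.7 134.6]
idxout [596.1 130.1]
ptr [579.3 160. ]
ptr2 [546.5 149.5]
knob [543.3 149.8]
flange [545.8 149.7]
sFL [420.6 232.2]
sFR [408.9  58.6]
sRR [598.8  58.4]
stab [453.5 105. ]
sbarL [447.  233.2]
sbarR [446.1 149.3]
sidx [585.2 134.5]
[[-0.  -1.   0.3]
 [-0.   0.3  1. ]
 [-1.  -0.  -0. ]]
```

```bash
cat >> h.py <<'E'
PSI=-2.4*np.pi/180
def rel(p,jaw):  # world target TCP, jaw yaw (rad) of tool z; tool x down
    o=robot.get_obs(); R=Ro.from_rotvec(o["tcp_rot"]).as_matrix()
    x=np.array([0,0,-1.]);z=np.array([np.cos(jaw),np.sin(jaw),0]);G=np.c_[x,np.cross(z,x),z]
    l=R.T@(np.asarray(p)-o["ee_pos"])/1000; w=Ro.from_matrix(R.T@G).as_rotvec()
    print("linear",l.round(4),"turn",w.round(3),"t",round(o["time_s"],2),"pos",o["ee_pos"].round(1),"w",round(o["width"],1),"F",o["contact_force"].round(1))
E
python3 -c "
from h import *
rel([451,104.5,120],PSI+np.pi/2)"
```

```text
linear [ 0.1113 -0.4099 -0.3596] turn [-0.214 -0.001 -0.   ] t 0.25 pos [145.5 556.2 231.1] w 85.4 F [ 0.3  0.5 -0.7]
```

```bash
python3 -m creep '[{"turn":[-0.03,0,0],"linear":[0,-0.03,-0.026],"gripper":0.026},{"turn":[-0.06,0,0],"linear":[0,-0.07,-0.061],"gripper":0.026},{"turn":[-0.1,0,0],"linear":[0,-0.11,-0.096],"gripper":0.026},{"turn":[-0.13,0,0],"linear":[0,-0.15,-0.131],"gripper":0.026},{"turn":[-0.16,0,0],"linear":[0,-0.19,-0.167],"gripper":0.026},{"turn":[-0.19,0,0],"linear":[0,-0.23,-0.202],"gripper":0.026},{"turn":[-0.21,0,0],"linear":[0,-0.27,-0.237],"gripper":0.026},{"turn":[-0.214,0,0],"linear":[0,-0.3,-0.263],"gripper":0.026}]' 40
python3 -c "
from h import *
rel([451,104.5,120],PSI+np.pi/2)"
```

```text
time_s: 1.25
ee_pos: [370.1, 223.9, 231.3]
tcp_rot: [-1.178, 1.229, 1.177]
contact_force: [-0.3, 1.0, 0.1]
width: 25.8
linear [ 0.1114 -0.0859 -0.1158] turn [-0.001 -0.001  0.   ] t 1.25 pos [370.1 223.9 231.3] w 25.8 F [-0.3  1.   0.1]
```

```bash
python3 -m creep '[{"turn":[0,0,0],"linear":[0,-0.025,-0.034],"gripper":0.026},{"turn":[0,0,0],"linear":[0.01,-0.055,-0.074],"gripper":0.026},{"turn":[0,0,0],"linear":[0.03,-0.078,-0.105],"gripper":0.026},{"turn":[0,0,0],"linear":[0.06,-0.086,-0.116],"gripper":0.026},{"turn":[0,0,0],"linear":[0.09,-0.086,-0.116],"gripper":0.026},{"turn":[0,0,0],"linear":[0.106,-0.086,-0.116],"gripper":0.026},{"turn":[0,0,0],"linear":[0.111,-0.086,-0.116],"gripper":0.026},{"turn":[0,0,0],"linear":[0.111,-0.086,-0.116],"gripper":0.026}]' 40
python3 -c "
from h import *
import cv2
rel([451,104.5,62],PSI+np.pi/2)
for n in('wrist','scene'): cv2.imwrite(f'pics/b_{n}.png',cams.camera(n)['color'])"
```

```text
time_s: 2.25
ee_pos: [451.2, 104.3, 120.6]
tcp_rot: [-1.178, 1.229, 1.177]
contact_force: [0.4, 0.2, 0.2]
width: 25.9
linear [0.0586 0.0002 0.0002] turn [-0.001 -0.001  0.   ] t 2.25 pos [451.2 104.3 120.6] w 25.9 F [0.4 0.2 0.2]
```

View pics/b_wrist.png

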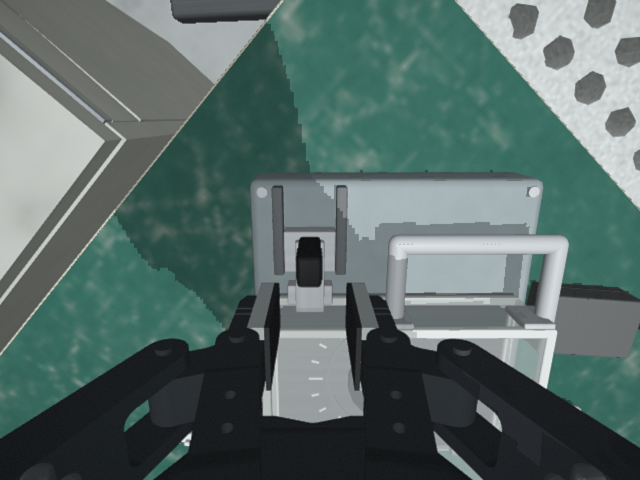

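View pics/b_scene.png

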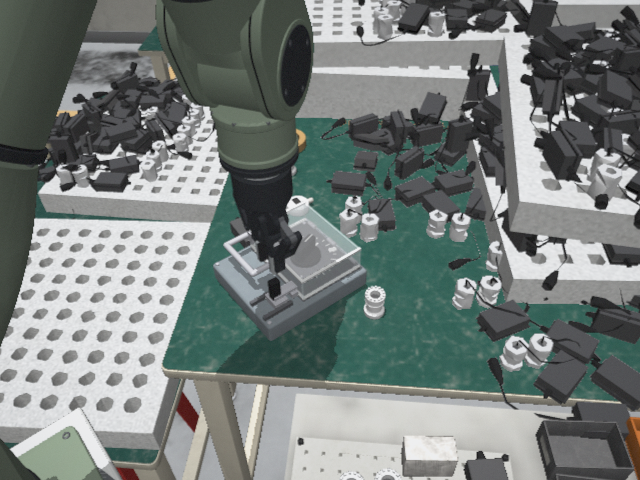

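The tab (310,260) lies midway between the fingers (268/355). I'll check its x position with the wrist camera.

```bash
python3 -c "
from h import *
c=cams.camera('wrist')
print(proj(c,[451,104.5,89]),ray(c,(310,243),89),ray(c,(310,286),53),proj(c,[451.2,104.3,120]))
for p in((390,242),(568,240)):print('bar',ray(c,p,73))
"
```

```text
[313.38168337 272.53062182] [436.33848342 103.54264444  89.        ] [473.77435625 101.70792915  53.        ] [313.09199963 302.51095202]
bar [442.61261569 143.45708135  73.        ]
bar [445.29495884 232.7803549   73.        ]
```

```bash
python3 -m creep '[{"turn":[0,0,0],"linear":[0.015,0,0],"gripper":0.026},{"turn":[0,0,0],"linear":[0.035,0,0],"gripper":0.026},{"turn":[0,0,0],"linear":[0.052,0,0],"gripper":0.026},{"turn":[0,0,0],"linear":[0.0585,0,0],"gripper":0.026},{"turn":[0,0,0],"linear":[0.0585,0,0],"gripper":0.008},{"turn":[0,0,0],"linear":[0.0585,0,0],"gripper":0.008},{"turn":[0,0,0],"linear":[0.0585,0,0],"gripper":0.008},{"turn":[0,0,0],"linear":[0.0585,0,0],"gripper":0.008}]' 40
python3 -c "
from h import *
rel([451-21,104.5+.9,62],PSI+np.pi/2)"
```

```text
time_s: 3.4
ee_pos: [451.3, 103.0, 62.7]
tcp_rot: [-1.178, 1.231, 1.175]
contact_force: [0.8, -8.4, -14.9]
width: 11.1
linear [0.0007 0.0214 0.0015] turn [-0.002 -0.002  0.   ] t 3.4 pos [451.3 103.   62.7] w 11.1 F [  0.8  -8.4 -14.9]
```

```bash
python3 -m creep '[{"turn":[0,0,0],"linear":[0,0.004,0],"gripper":0.008},{"turn":[0,0,0],"linear":[0,0.008,0],"gripper":0.008},{"turn":[0,0,0],"linear":[0,0.012,0],"gripper":0.008},{"turn":[0,0,0],"linear":[0,0.016,0],"gripper":0.008},{"turn":[0,0,0],"linear":[0,0.019,0],"gripper":0.008},{"turn":[0,0,0],"linear":[0,0.021,0],"gripper":0.008},{"turn":[0,0,0],"linear":[0,0.022,0],"gripper":0.008},{"turn":[0,0,0],"linear":[0,0.022,0],"gripper":0.008}]' 40
python3 -c "
from h import *
rel([451-21,104.5+.9,62],PSI+np.pi/2)"
```

```text
time_s: 4.4
ee_pos: [431.1, 103.7, 62.8]
tcp_rot: [-1.179, 1.229, 1.172]
contact_force: [13.5, -7.6, -28.8]
width: 11.3
linear [0.0008 0.0012 0.0017] turn [-0.003 -0.002  0.004] t 4.4 pos [431.1 103.7  62.8] w 11.3 F [ 13.5  -7.6 -28.8]
```

The catch moved 20.2 mm and the side force rose to 13.5 N, so it's against its stop. Next I release and rise.

```bash
python3 -m creep '[{"turn":[0,0,0],"linear":[0,-0.001,0],"gripper":0.026},{"turn":[0,0,0],"linear":[0,-0.001,0],"gripper":0.026},{"turn":[0,0,0],"linear":[0,-0.001,0],"gripper":0.026},{"turn":[0,0,0],"linear":[-0.02,-0.001,0],"gripper":0.026},{"turn":[0,0,0],"linear":[-0.05,-0.001,0],"gripper":0.026},{"turn":[0,0,0],"linear":[-0.07,-0.001,0],"gripper":0.026},{"turn":[0,0,0],"linear":[-0.08,-0.001,0],"gripper":0.026},{"turn":[0,0,0],"linear":[-0.08,-0.001,0],"gripper":0.026}]' 40
python3 -c "
from h import *
import cv2
rel([444.5,188.5,143],PSI)
rel([444.5,188.5,143],PSI+np.pi)
c=cams.camera('scene');cv2.imwrite('pics/c_scene.png',cv2.resize(c['color'][170:350,190:410],None,fx=3.5,fy=3.3))
c=cams.camera('wrist');cv2.imwrite('pics/c_wrist.png',c['color'])
print(robot.get_obs()['joint_positions'].round(2))"
```

```text
time_s: 5.4
ee_pos: [431.9, 103.8, 143.0]
tcp_rot: [-1.179, 1.228, 1.172]
contact_force: [0.1, 0.0, -0.3]
width: 26.1
linear [-0.0001 -0.0087  0.0852] turn [1.567 0.002 0.005] t 5.4 pos [431.9 103.8 143. ] w 26.1 F [ 0.1  0.  -0.3]
linear [-0.0001 -0.0087  0.0852] turn [-1.574 -0.005  0.002] t 5.4 pos [431.9 103.8 143. ] w 26.1 F [ 0.1  0.  -0.3]
[-0.23  0.68 -0.13  2.05  0.21  0.42  1.  ]
```

View pics/c_scene.png

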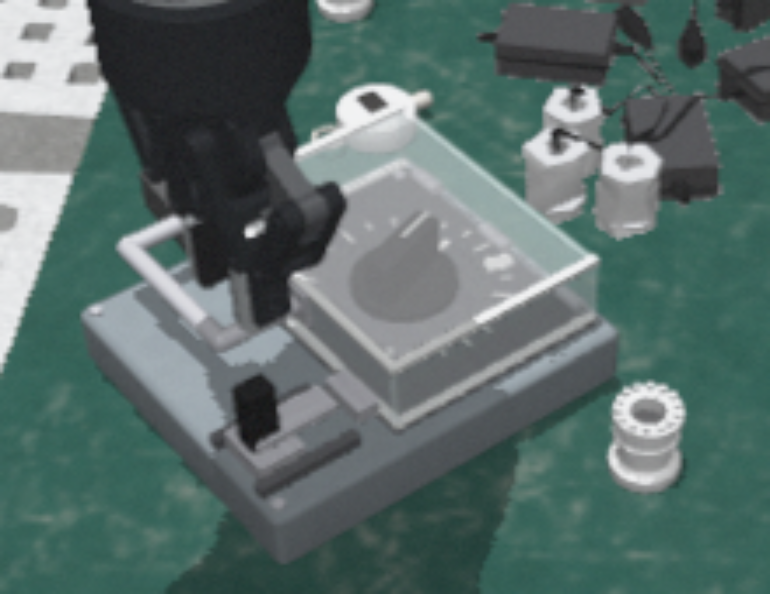

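View pics/c_wrist.png

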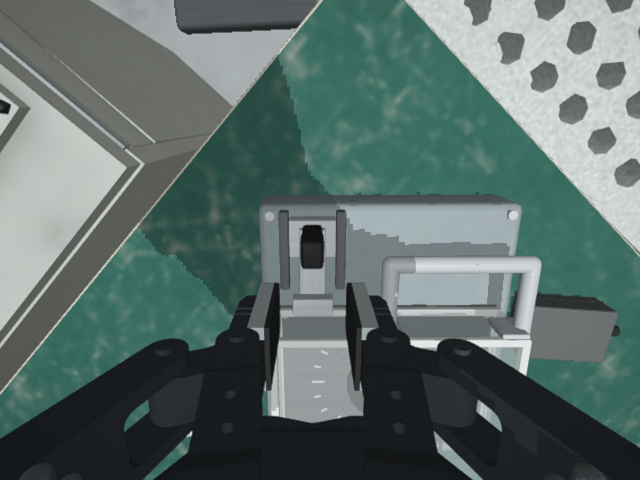

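The catch is fully back, with its tongue clear of the lug. Next I turn the jaws across the bar.

```bash
python3 -m creep '[{"turn":[-0.17,0,0],"linear":[0,-0.001,0.01],"gripper":0.028},{"turn":[-0.34,0,0],"linear":[0,-0.002,0.022],"gripper":0.028},{"turn":[-0.51,0,0],"linear":[0,-0.004,0.036],"gripper":0.028},{"turn":[-0.68,0,0],"linear":[0,-0.005,0.05],"gripper":0.028},{"turn":[-0.85,0,0],"linear":[0,-0.006,0.062],"gripper":0.028},{"turn":[-1.02,0,0],"linear":[0,-0.007,0.073],"gripper":0.028},{"turn":[-1.19,0,0],"linear":[0,-0.009,0.082],"gripper":0.028},{"turn":[-1.36,0,0],"linear":[0,-0.009,0.085],"gripper":0.028}]' 30
python3 -c "
from h import *
rel([444.8,188.5,56],PSI+np.pi)
print(robot.get_obs()['joint_positions'].round(2))"
```

```text
time_s: 6.5
ee_pos: [444.1, 188.8, 141.2]
tcp_rot: [-2.091, 0.264, 2.087]
contact_force: [0.2, -0.4, 0.1]
width: 27.8
linear [ 0.0852 -0.     -0.0006] turn [-0.208 -0.002 -0.002] t 6.5 pos [444.1 188.8 141.2] w 27.8 F [ 0.2 -0.4  0.1]
[-0.18  0.76 -0.52  1.92  0.62  0.63  1.8 ]
```

```bash
python3 -m creep '[{"turn":[-0.1,0,0],"linear":[0.01,0,-0.001],"gripper":0.028},{"turn":[-0.208,0,0],"linear":[0.025,0,-0.001],"gripper":0.028},{"turn":[-0.208,0,0],"linear":[0.05,0,-0.001],"gripper":0.028},{"turn":[-0.208,0,0],"linear":[0.072,0,-0.001],"gripper":0.028},{"turn":[-0.208,0,0],"linear":[0.085,0,-0.001],"gripper":0.028},{"turn":[-0.208,0,0],"linear":[0.085,0,-0.001],"gripper":0.005},{"turn":[-0.208,0,0],"linear":[0.085,0,-0.001],"gripper":0.005},{"turn":[-0.208,0,0],"linear":[0.085,0,-0.001],"gripper":0.005}]' 30
python3 -c "
from h import *
rel([444.8,188.5,56],PSI+np.pi)
o=robot.get_obs();print(o['joint_positions'].round(2));print(Ro.from_rotvec(o['tcp_rot']).as_matrix().round(3))"
```

```text
time_s: 7.5
ee_pos: [445.6, 188.4, 56.8]
tcp_rot: [-2.204, 0.048, 2.198]
contact_force: [2.1, -0.2, -1.8]
width: 8.7
linear [ 0.0008 -0.0001  0.0008] turn [-0.    -0.003 -0.001] t 7.5 pos [445.6 188.4  56.8] w 8.7 F [ 2.1 -0.2 -1.8]
[-0.24  0.9  -0.41  1.97  0.84  0.44  1.81]
[[ 0.003 -0.042 -0.999]
 [-0.002 -0.999  0.042]
 [-1.     0.001 -0.003]]
```

```bash
python3 -c "
import numpy as np
for k in range(0,27):
    t=4.0*k;a=np.radians(10.82+t);print(k,t,round(159.84*np.sin(a)-30,1),round(157-159.84*np.cos(a),1))"
```

```text
0 0.0 0.0 0.0
1 4.0 10.9 2.5
2 8.0 21.6 5.7
3 12.0 32.0 9.7
4 16.0 42.1 14.4
5 20.0 51.9 19.7
6 24.0 61.3 25.8
7 28.0 70.2 32.5
8 32.0 78.6 39.8
9 36.0 86.6 47.6
10 40.0 93.9 56.0
11 44.0 100.6 64.9
12 48.0 106.8 74.2
13 52.0 112.2 84.0
14 56.0 116.9 94.1
15 60.0 121.0 104.5
16 64.0 124.3 115.1
17 68.0 126.8 126.0
18 72.0 128.6 137.0
19 76.0 129.6 148.1
20 80.0 129.8 159.3
21 84.0 129.3 170.4
22 88.0 127.9 181.5
23 92.0 125.9 192.5
24 96.0 123.0 203.3
25 100.0 119.4 213.8
26 104.0 115.1 224.1
```

```bash
python3 -m creep '[{"turn":[0,0,0],"linear":[-0.011,0,-0.0025],"gripper":0.005},{"turn":[0,0,0],"linear":[-0.0216,0,-0.0057],"gripper":0.005},{"turn":[0,0,0],"linear":[-0.032,0,-0.0097],"gripper":0.005},{"turn":[0,0,0],"linear":[-0.042,0,-0.0144],"gripper":0.005},{"turn":[0,0,0],"linear":[-0.052,0,-0.0197],"gripper":0.005},{"turn":[0,0,0],"linear":[-0.0613,0,-0.0258],"gripper":0.005},{"turn":[0,0,0],"linear":[-0.070,0,-0.0325],"gripper":0.005},{"turn":[0,0,0],"linear":[-0.0786,0,-0.0398],"gripper":0.005}]' 30
python3 -c "
from h import *
import cv2
rel([444.8,188.5,56],PSI+np.pi)
o=robot.get_obs();print(o['joint_positions'].round(2))
c=cams.camera('scene');cv2.imwrite('pics/d_scene.png',c['color'])"
```

```text
time_s: 8.5
ee_pos: [484.6, 186.9, 136.1]
tcp_rot: [-2.202, 0.048, 2.201]
contact_force: [-4.4, -1.5, 1.4]
width: 8.5
linear [ 0.08   -0.0001  0.0398] turn [ 0.    -0.001 -0.002] t 8.5 pos [484.6 186.9 136.1] w 8.5 F [-4.4 -1.5  1.4]
[-0.11  0.82 -0.6   1.79  0.66  0.74  2.03]
```

View pics/d_scene.png

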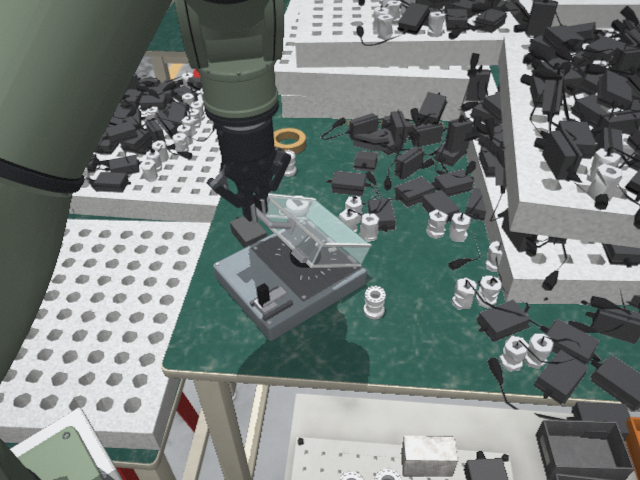

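The hood is lifting with the bar, so I continue along the arc.

```bash
python3 -m creep '[{"turn":[0,0,0],"linear":[-0.008,0,-0.008],"gripper":0.005},{"turn":[0,0,0],"linear":[-0.015,0,-0.0162],"gripper":0.005},{"turn":[0,0,0],"linear":[-0.0217,0,-0.025],"gripper":0.005},{"turn":[0,0,0],"linear":[-0.028,0,-0.0344],"gripper":0.005},{"turn":[0,0,0],"linear":[-0.0333,0,-0.0442],"gripper":0.005},{"turn":[0,0,0],"linear":[-0.038,0,-0.0543],"gripper":0.005},{"turn":[0,0,0],"linear":[-0.042,0,-0.0647],"gripper":0.005},{"turn":[0,0,0],"linear":[-0.0453,0,-0.0753],"gripper":0.005}]' 30
python3 -c "
from h import *
rel([444.8,188.5,56],PSI+np.pi)
o=robot.get_obs();print(o['joint_positions'].round(2))"
```

```text
time_s: 9.55
ee_pos: [561.0, 183.8, 183.0]
tcp_rot: [-2.202, 0.048, 2.199]
contact_force: [-1.0, -0.4, -1.1]
width: 8.7
linear [0.1268 0.     0.1164] turn [-0.    -0.001 -0.001] t 9.55 pos [561.  183.8 183. ] w 8.7 F [-1.  -0.4 -1.1]
[-0.06  0.85 -0.66  1.48  0.58  1.01  2.23]
```

```bash
python3 -m creep '[{"turn":[0,0,0],"linear":[-0.002,0,-0.0109],"gripper":0.005},{"turn":[0,0,0],"linear":[-0.0035,0,-0.0219],"gripper":0.005},{"turn":[0,0,0],"linear":[-0.0045,0,-0.033],"gripper":0.005},{"turn":[0,0,0],"linear":[-0.0045,0,-0.0442],"gripper":0.005},{"turn":[0,0,0],"linear":[-0.004,0,-0.0553],"gripper":0.005},{"turn":[0,0,0],"linear":[-0.0025,0,-0.0664],"gripper":0.005},{"turn":[0,0,0],"linear":[0,0,-0.0774],"gripper":0.005},{"turn":[0,0,0],"linear":[0.002,0,-0.088],"gripper":0.005}]' 30
python3 -c "
from h import *
import cv2
rel([444.8,188.5,56],PSI+np.pi)
o=robot.get_obs();print(o['joint_positions'].round(2))
c=cams.camera('scene');cv2.imwrite('pics/e_scene.png',c['color'])"
```

```text
time_s: 10.55
ee_pos: [649.2, 180.2, 181.5]
tcp_rot: [-2.201, 0.047, 2.199]
contact_force: [-2.7, 0.4, -5.5]
width: 8.5
linear [1.253e-01 2.000e-04 2.047e-01] turn [-0.    -0.001 -0.   ] t 10.55 pos [649.2 180.2 181.5] w 8.5 F [-2.7  0.4 -5.5]
[-0.07  0.98 -0.66  1.12  0.57  1.21  2.4 ]
```

View pics/e_scene.png

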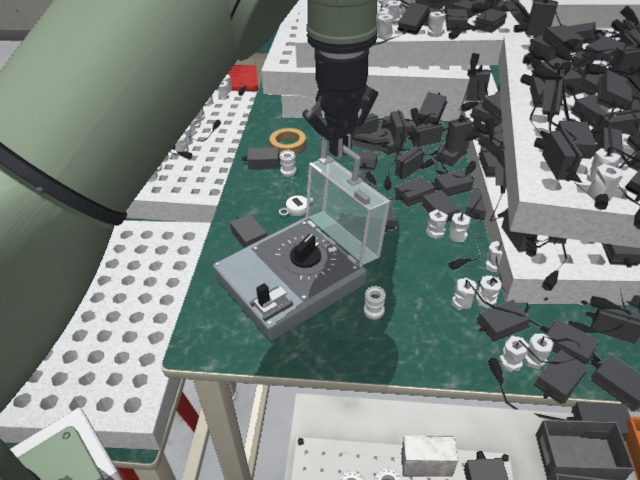

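```bash
python3 -m creep '[{"turn":[0,0,0],"linear":[0.0015,0,-0.005],"gripper":0.005},{"turn":[0,0,0],"linear":[0.0036,0,-0.0105],"gripper":0.005},{"turn":[0,0,0],"linear":[0.0055,0,-0.016],"gripper":0.005},{"turn":[0,0,0],"linear":[0.0079,0,-0.0208],"gripper":0.005},{"turn":[0,0,0],"linear":[0.0079,0,-0.0208],"gripper":0.005},{"turn":[0,0,0],"linear":[0.0079,0,-0.0208],"gripper":0.026},{"turn":[0,0,0],"linear":[0.0079,0,-0.0208],"gripper":0.026},{"turn":[0,0,0],"linear":[0.0079,0,-0.0208],"gripper":0.026}]' 30
python3 -m creep '[{"turn":[0,0,0],"linear":[-0.01,0,0],"gripper":0.026},{"turn":[0,0,0],"linear":[-0.03,0,0],"gripper":0.026},{"turn":[0,0,0],"linear":[-0.05,0,0],"gripper":0.026},{"turn":[0,0,0],"linear":[-0.06,0,0.02],"gripper":0.026},{"turn":[0,0,0],"linear":[-0.06,0,0.06],"gripper":0.026},{"turn":[0,0,0],"linear":[-0.06,0,0.11],"gripper":0.026},{"turn":[0,0,0],"linear":[-0.06,0,0.16],"gripper":0.026},{"turn":[0,0,0],"linear":[-0.06,0,0.2],"gripper":0.026}]' 30
python3 -c "
from h import *
import cv2
rel([444.8,188.5,56],PSI+np.pi)
o=robot.get_obs();print(o['joint_positions'].round(2))
for n in('scene','top','wrist'):
  c=cams.camera(n);cv2.imwrite(f'pics/f_{n}.png',c['color'])"
```

```text
time_s: 11.6
ee_pos: [670.8, 179.1, 173.2]
tcp_rot: [-2.201, 0.047, 2.199]
contact_force: [-0.1, 1.0, 0.7]
width: 26.0
time_s: 12.6
ee_pos: [469.3, 187.6, 233.9]
tcp_rot: [-2.203, 0.047, 2.198]
contact_force: [1.5, 1.1, 0.4]
width: 25.6
linear [0.1778 0.     0.0249] turn [-0.    -0.002 -0.   ] t 12.6 pos [469.3 187.6 233.9] w 25.6 F [1.5 1.1 0.4]
[-0.06  0.67 -0.7   1.72  0.52  0.94  2.13]
```

View pics/f_scene.png

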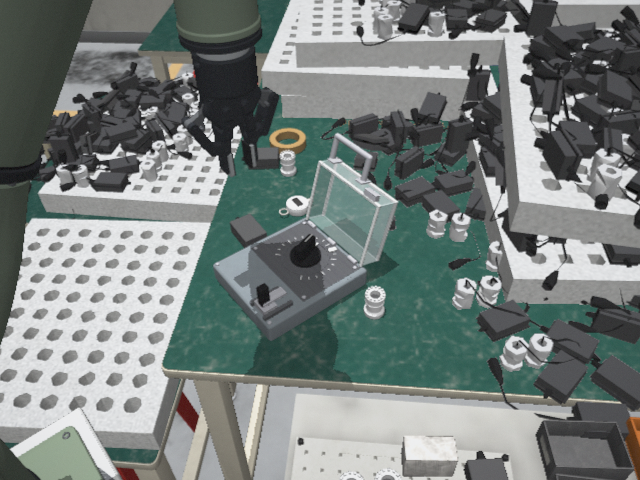

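View pics/f_top.png

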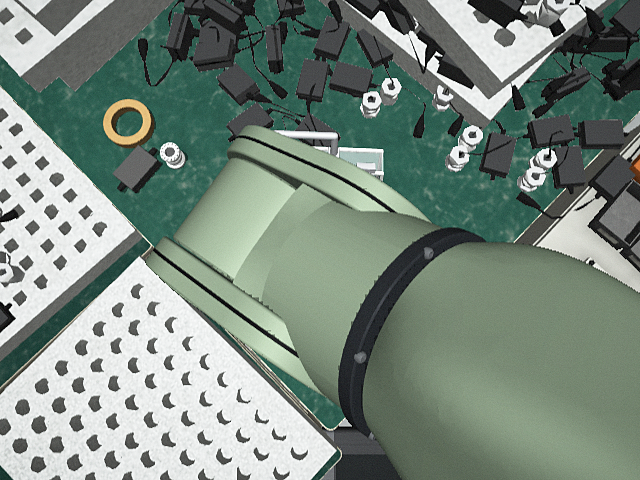

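View pics/f_wrist.png

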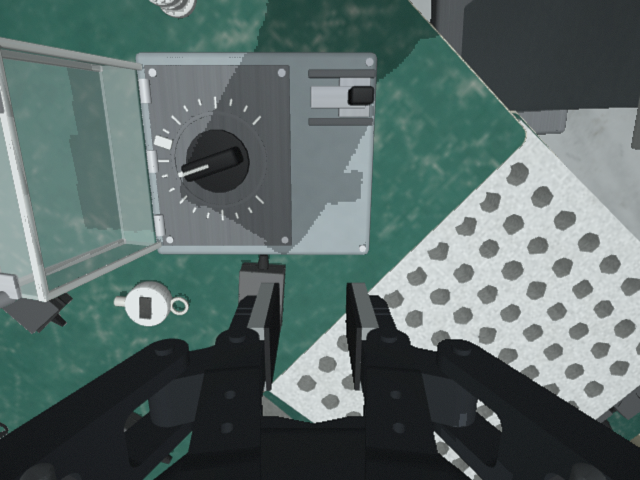

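The hood is open. The wrist view shows the knob near (213,160), the pointer tip near (181,176), the index tab near (162,143) and the catch back at (361,96). I'll enlarge this area to measure.

Run:
```python
import cv2
i=cv2.imread("pics/f_wrist.png")[50:260,130:390]
cv2.imwrite("pics/f_wz.png",cv2.resize(i[60:160,10:140],None,fx=6,fy=6,interpolation=cv2.INTER_CUBIC))
```

```text
(no output)
```

View pics/f_wz.png

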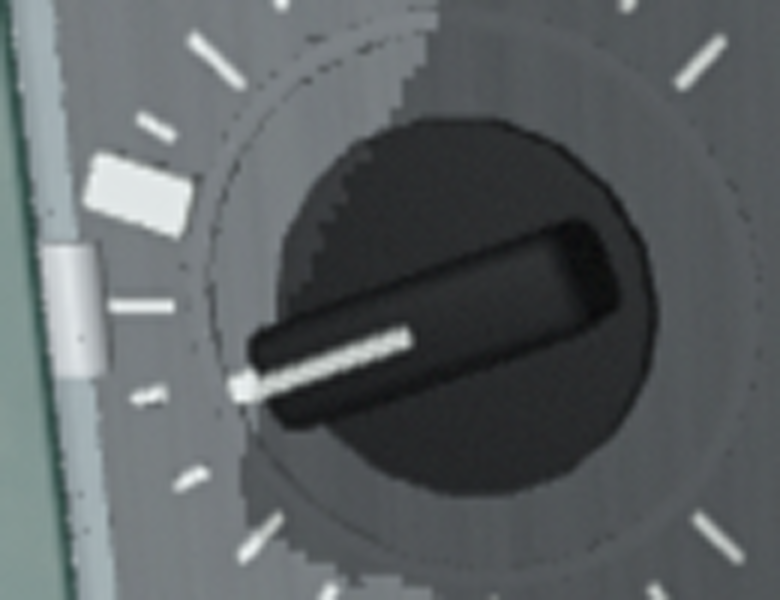

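Run:
```python
from h import *
np.set_printoptions(precision=1,suppress=True)
c=cams.camera("wrist")
W=lambda u,v,z:ray(c,(140+(u+.5)/6-.5,110+(v+.5)/6-.5),z)[:2]
d=[W(*p,41) for p in((217,60),(702,60),(718,540),(260,540))]
print("diag",np.array(d))
# centre = intersection of diagonals
A=np.c_[d[2]-d[0],-(d[3]-d[1])];s=np.linalg.solve(A,d[1]-d[0]);k=d[0]+s[0]*(d[2]-d[0]);print("knob",k)
an=lambda v:np.degrees(np.arctan2(v[1],v[0])); 
print("rad",[np.linalg.norm(x-k) for x in d],"ang",[an(x-k) for x in d])
print("zero tick",an(W(140,305,41)-k), an(W(110,305,41)-W(173,305,41)))
i,o=W(187,210,45),W(90,184,45);print("index",i,an(i-k),np.linalg.norm(i-k),an(o-k),an(o-i))
for z in(52,60):p=W(243,387,z);print("ptr",z,p,an(p-k),np.linalg.norm(p-k))
print("line",an(W(265,382,75)-W(410,338,75)),W(410,338,75)-k,an(W(265,382,75)-k))
print("barlong",an(W(262,340,75)-W(560,230,75)),an(W(310,418,75)-W(600,315,75)))
print("cam",-c["R"].T@c["t"])
```

```text
diag [[579.4 113.9]
 [513.6 116.5]
 [516.5 182.7]
 [582.2 180.1]]
knob [547.9 148.3]
rad [np.float64(46.65096962761775), np.float64(46.822510753151555), np.float64(46.55548489948146), np.float64(46.77139107544897)] ang [np.float64(-47.58694657537364), np.float64(-137.21062678893904), np.float64(132.41305342462627), np.float64(42.78937321106088)]
zero tick -2.596085521498371 -2.2792510921096167
index [584.8 133.4] -22.087018079544823 39.826573576565366 -20.898530680098396 -17.343822979933243
ptr 52 [578.  156.8] 15.737405332076749 31.253897126753927
ptr 60 [575.3 155.8] 15.309595909298247 28.35446418811623
line 14.134822571085323 [0.4 0.3] 14.7939592031584
barlong 17.239517352888864 16.77074960220894
cam [467.2 116.7 376.1]
```

```bash
python3 -c "
from h import *
rel([547.9,148.3,120],np.radians(105.7))"
```

```text
linear [ 0.114   0.0361 -0.0779] turn [ 1.255e+00 -2.000e-03  1.000e-03] t 12.8 pos [471.3 187.7 233.8] w 26.3 F [ 0.3 -0.5  0.2]
```

```bash
python3 -m creep '[{"turn":[0.16,0,0],"linear":[0,0.005,-0.01],"gripper":0.03},{"turn":[0.32,0,0],"linear":[0.01,0.012,-0.025],"gripper":0.03},{"turn":[0.48,0,0],"linear":[0.03,0.02,-0.042],"gripper":0.03},{"turn":[0.64,0,0],"linear":[0.05,0.027,-0.057],"gripper":0.03},{"turn":[0.8,0,0],"linear":[0.07,0.033,-0.07],"gripper":0.03},{"turn":[0.96,0,0],"linear":[0.09,0.036,-0.078],"gripper":0.03},{"turn":[1.12,0,0],"linear":[0.105,0.036,-0.078],"gripper":0.03},{"turn":[1.25,0,0],"linear":[0.114,0.036,-0.078],"gripper":0.03}]' 30
python3 -c "
from h import *
import cv2
rel([547.9,148.3,51.5],np.radians(105.7))
o=robot.get_obs();print(o['joint_positions'].round(2))
for n in('scene','wrist'):
  c=cams.camera(n);cv2.imwrite(f'pics/g_{n}.png',c['color'])"
```

```text
time_s: 13.8
ee_pos: [548.8, 148.2, 119.1]
tcp_rot: [-1.41, 1.066, 1.405]
contact_force: [0.0, 0.6, 0.3]
width: 29.9
linear [0.0676 0.001  0.0004] turn [-0.    -0.001  0.002] t 13.8 pos [548.8 148.2 119.1] w 29.9 F [0.  0.6 0.3]
[-0.18  0.85 -0.27  1.63  0.33  0.7   1.23]
```

View pics/g_wrist.png

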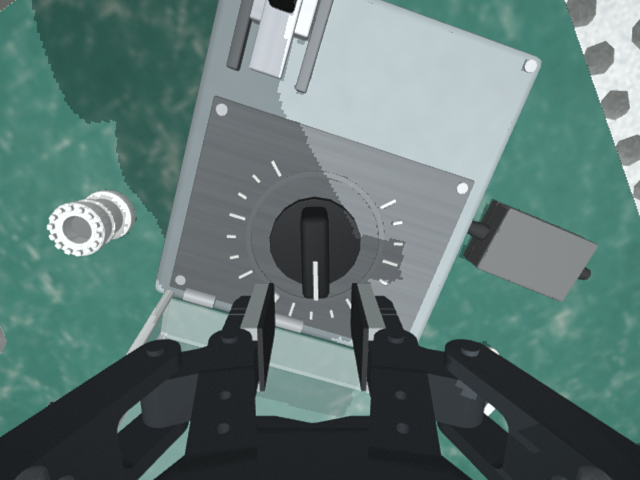

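View pics/g_scene.png

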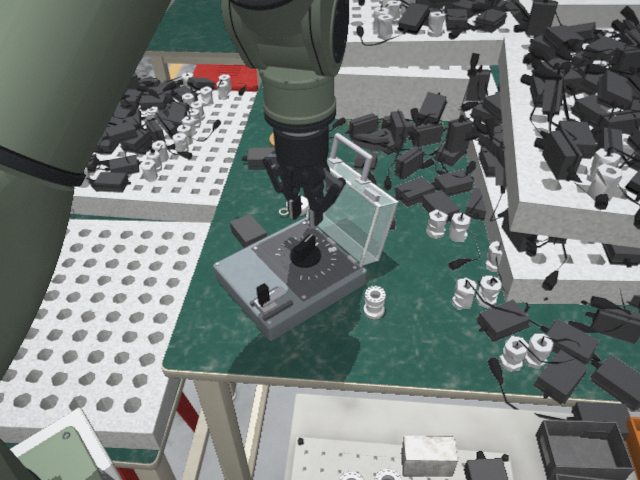

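The bar stands upright in the image at column 315, midway between the fingers, so I descend and grip.

```bash
python3 -m creep '[{"turn":[0,0,0],"linear":[0.02,0.001,0],"gripper":0.03},{"turn":[0,0,0],"linear":[0.045,0.001,0],"gripper":0.03},{"turn":[0,0,0],"linear":[0.06,0.001,0],"gripper":0.03},{"turn":[0,0,0],"linear":[0.067,0.001,0],"gripper":0.03},{"turn":[0,0,0],"linear":[0.067,0.001,0],"gripper":0.01},{"turn":[0,0,0],"linear":[0.067,0.001,0],"gripper":0.01},{"turn":[0,0,0],"linear":[0.067,0.001,0],"gripper":0.01},{"turn":[0,0,0],"linear":[0.067,0.001,0],"gripper":0.01}]' 40
python3 -c "
from h import *
rel([547.9,148.3,51.5],np.radians(105.7-37.4))"
```

```text
time_s: 14.9
ee_pos: [547.6, 149.0, 52.5]
tcp_rot: [-1.412, 1.063, 1.409]
contact_force: [-0.1, 5.2, -9.5]
width: 13.1
linear [ 0.001  -0.0001 -0.0007] turn [0.657 0.    0.002] t 14.9 pos [547.6 149.   52.5] w 13.1 F [-0.1  5.2 -9.5]
```

```bash
python3 -m creep '[{"turn":[0.08,0,0],"linear":[0,0,0],"gripper":0.01},{"turn":[0.18,0,0],"linear":[0,0,0],"gripper":0.01},{"turn":[0.28,0,0],"linear":[0,0,0],"gripper":0.01},{"turn":[0.38,0,0],"linear":[0,0,0],"gripper":0.01},{"turn":[0.48,0,0],"linear":[0,0,0],"gripper":0.01},{"turn":[0.58,0,0],"linear":[0,0,0],"gripper":0.01},{"turn":[0.65,0,0],"linear":[0,0,0],"gripper":0.01},{"turn":[0.65,0,0],"linear":[0,0,0],"gripper":0.01}]' 40
python3 -m creep '[{"turn":[0,0,0],"linear":[0,0,0],"gripper":0.03},{"turn":[0,0,0],"linear":[0,0,0],"gripper":0.03},{"turn":[0,0,0],"linear":[0,0,0],"gripper":0.03},{"turn":[0,0,0],"linear":[-0.02,0,0],"gripper":0.03},{"turn":[0,0,0],"linear":[-0.05,0,0],"gripper":0.03},{"turn":[0,0,0],"linear":[-0.08,0.005,0],"gripper":0.03},{"turn":[0,0,0],"linear":[-0.12,0.02,0],"gripper":0.03},{"turn":[0,0,0],"linear":[-0.16,0.03,0],"gripper":0.03}]' 40
python3 -c "
from h import *
import cv2
rel([470,130,230],np.radians(105.7-37.4))
for n in('scene','wrist'):
  c=cams.camera(n);cv2.imwrite(f'pics/h_{n}.png',c['color'])"
```

```text
time_s: 15.9
ee_pos: [547.4, 148.1, 52.5]
tcp_rot: [-0.932, 1.362, 0.929]
contact_force: [1.1, -5.2, -13.8]
width: 13.0
time_s: 16.9
ee_pos: [518.6, 159.5, 213.9]
tcp_rot: [-0.932, 1.362, 0.93]
contact_force: [-0.3, 0.1, 0.2]
width: 29.7
linear [-0.0161  0.0346 -0.0451] turn [ 0.007 -0.     0.002] t 16.9 pos [518.6 159.5 213.9] w 29.7 F [-0.3  0.1  0.2]
```

View pics/h_wrist.png

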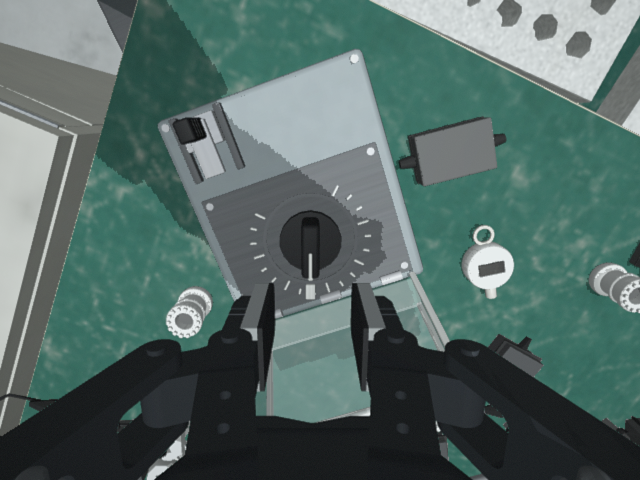

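The pointer line (311,255)-(311,278) now runs onto the index tab (311,291). I'll measure the error from a zoomed crop.

Run:
```python
import cv2
i=cv2.imread("pics/h_wrist.png")
cv2.imwrite("pics/h_z.png",cv2.resize(i[210:310,255:365],None,fx=6,fy=6,interpolation=cv2.INTER_CUBIC))
```

```text
(no output)
```

View pics/h_z.png

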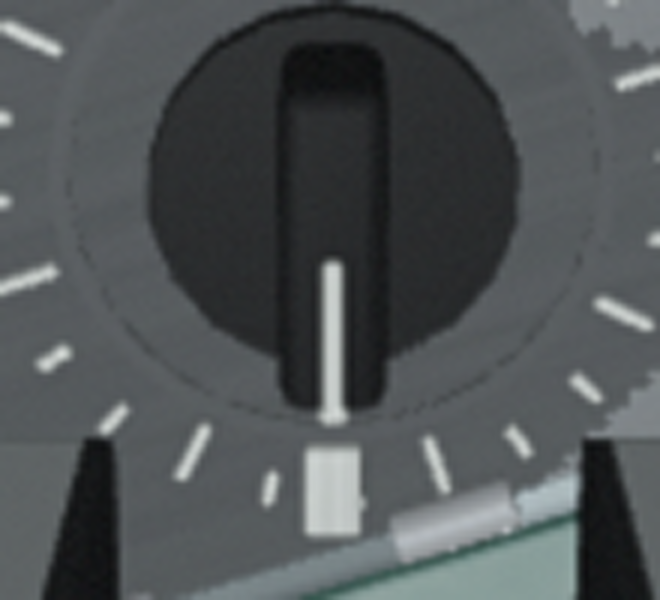

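View pics/h_scene.png

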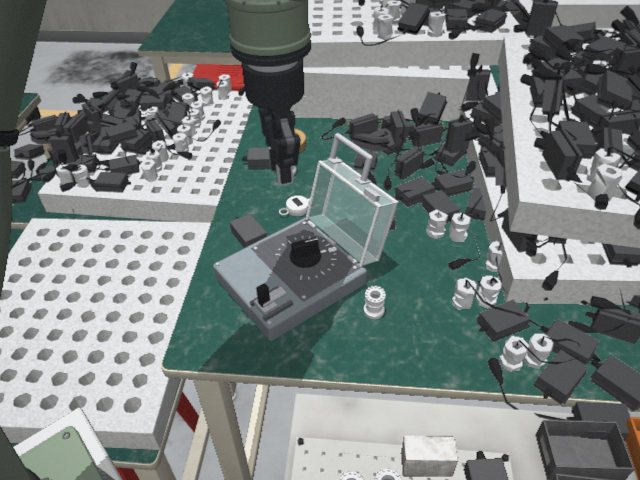

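Run:
```python
from h import *
import cv2
c=cams.camera("wrist");i=c["color"]; g=i.min(2)
cv2.imwrite("pics/i_wrist.png",i)
n,l,st,ce=cv2.connectedComponentsWithStats((g[210:310,255:365]>150).astype(np.uint8))
k=np.array([547.9,148.3]);an=lambda v:np.degrees(np.arctan2(v[1],v[0]))
for j in range(1,n):
    if st[j,4]<15: continue
    ce_=ce[j]+[255,210]
    print(st[j],ce_,[(z,(ray(c,ce_,z)[:2]-k).round(1),round(an(ray(c,ce_,z)[:2]-k),2)) for z in (41,45,75)])
T=lambda u,v,z:ray(c,(255+(u+.5)/6-.5,210+(v+.5)/6-.5),z)[:2]
print("line",an(T(334,410,75)-T(333,268,75)),an(T(334,412,75)-k),"tab in",an(T(332,448,45)-k),"out",an(T(332,535,45)-k))
# knob recheck from flange circle centre z=48
print(T(333,183,48))
d=[T(*p,41) for p in((440,465),(193,452),(28,280),(30,38))]; print([(x-k).round(1) for x in d],[round(an(x-k)+2.4,1) for x in d])
```

```text
[ 0  3 10  6 23] [259.47826087 215.73913043] [(41, array([-36.2, -31.3]), np.float64(-139.13)), (45, array([-36.9, -30.4]), np.float64(-140.49)), (75, array([-42.4, -24. ]), np.float64(-150.56))]
[103  11   7   4  15] [361.26666667 222.6       ] [(41, array([-0.2, 44.9]), np.float64(90.2)), (45, array([-1.4, 44.8]), np.float64(91.73)), (75, array([-10.3,  44.1]), np.float64(103.17))]
[ 0 45  9  4 17] [258.76470588 256.29411765] [(41, array([ -3.8, -45.9]), np.float64(-94.73)), (45, array([ -4.9, -44.9]), np.float64(-96.29)), (75, array([-13.6, -37. ]), np.float64(-110.11))]
[54 44  4 27 78] [310.07692308 266.76923077] [(41, array([20.9, -8.8]), np.float64(-22.88)), (45, array([19.4, -8.2]), np.float64(-22.98)), (75, array([ 8.5, -3.9]), np.float64(-24.73))]
[100  50   9   5  19] [359.10526316 262.15789474] [(41, array([32.2, 31.7]), np.float64(44.55)), (45, array([30.6, 31.8]), np.float64(46.07)), (75, array([18.6, 32.3]), np.float64(60.07))]
[30 72  5  8 16] [286.875 285.25 ] [(41, array([ 29.6, -33.8]), np.float64(-48.84)), (45, array([ 28. , -32.9]), np.float64(-49.63)), (75, arra
[... 191 characters left out ...]
.4,  2.5]), np.float64(4.8))]
[ 51  75   9  15 132] [310.03030303 292.0530303 ] [(41, array([ 42.9, -17.5]), np.float64(-22.14)), (45, array([ 41.2, -16.8]), np.float64(-22.17)), (75, array([ 28.1, -11.6]), np.float64(-22.44))]
[ 66  80  30  13 138] [335.21014493 296.48550725] [(41, array([54.9,  1.6]), np.float64(1.62)), (45, array([53.,  2.]), np.float64(2.16)), (75, array([38.8,  5.4]), np.float64(7.85))]
line -20.950735811329363 -22.61165399837093 tab in -22.479539077382476 out -22.17314500166428
[544.42043244 149.01844135]
[array([44.2, -1.2]), array([ 29.3, -33.8]), array([ -3.7, -45.5]), array([-36. , -31.3])] [np.float64(0.8), np.float64(-46.7), np.float64(-92.2), np.float64(-136.6)]
```

The line and tab centroids sit at columns 310.1 and 310.0, so the alignment is well within 1°. I'll retract and check the hood, the catch and the bystanders.

```bash
python3 -c "
from h import *
rel([300,430,231],np.radians(68))"
```

```text
linear [-0.0177  0.3028  0.1721] turn [0.012 0.002 0.004] t 17.05 pos [519.6 159.6 214.2] w 29.7 F [-0.7  0.6 -1.1]
```

```bash
python3 -m creep '[{"turn":[0,0,0],"linear":[-0.03,0.02,0.01],"gripper":0.03},{"turn":[0,0,0],"linear":[-0.05,0.06,0.035],"gripper":0.03},{"turn":[0,0,0],"linear":[-0.06,0.11,0.06],"gripper":0.03},{"turn":[0,0,0],"linear":[-0.06,0.16,0.09],"gripper":0.03},{"turn":[0,0,0],"linear":[-0.06,0.21,0.12],"gripper":0.03},{"turn":[0,0,0],"linear":[-0.06,0.25,0.145],"gripper":0.03},{"turn":[0,0,0],"linear":[-0.06,0.29,0.165],"gripper":0.03},{"turn":[0,0,0],"linear":[-0.06,0.302,0.172],"gripper":0.03}]' 30
python3 - <<'E'
from h import *
import cv2
for n in("scene","top"):
    c=cams.camera(n);cv2.imwrite(f"pics/j_{n}.png",c["color"])
    x=np.array([np.cos(PSI),np.sin(PSI),0]);y=np.array([-x[1],x[0],0]);z=np.array([0,0,1.])
    bar=np.array([444.8,188.5,73]);h=bar+157*x-30*z
    for th in(1.6,1.7,1.85):
        a=np.radians(10.82)+th; b=h-159.84*np.cos(a)*x+159.84*np.sin(a)*z
        print(n,th,[proj(c,b+s*40*y).round(0) for s in(1,-1)])
    print("tab",proj(c,[431,103.7,89]).round(0))
    if n=="top": d=cv2.absdiff(c["color"],cv2.imread("pics/a_top.png")).max(2); cv2.imwrite("pics/j_diff.png",d)
E
```

```text
time_s: 18.05
ee_pos: [298.6, 431.2, 272.3]
tcp_rot: [-0.935, 1.359, 0.931]
contact_force: [0.0, -1.3, -0.2]
width: 29.9
scene 1.6 [array([318., 137.]), array([350., 160.])]
scene 1.7 [array([326., 136.]), array([358., 158.])]
scene 1.85 [array([336., 136.]), array([368., 158.])]
tab [262. 287.]
top 1.6 [array([272., 157.]), array([334., 160.])]
top 1.7 [array([273., 147.]), array([334., 150.])]
top 1.85 [array([275., 134.]), array([335., 136.])]
tab [358. 321.]
```

View pics/j_scene.png

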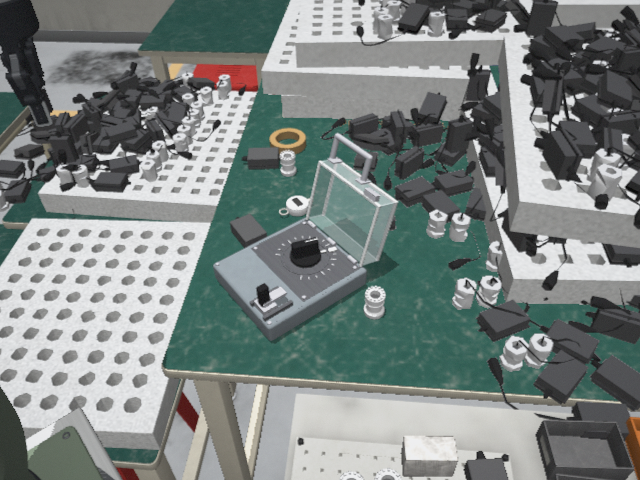

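View pics/j_top.png

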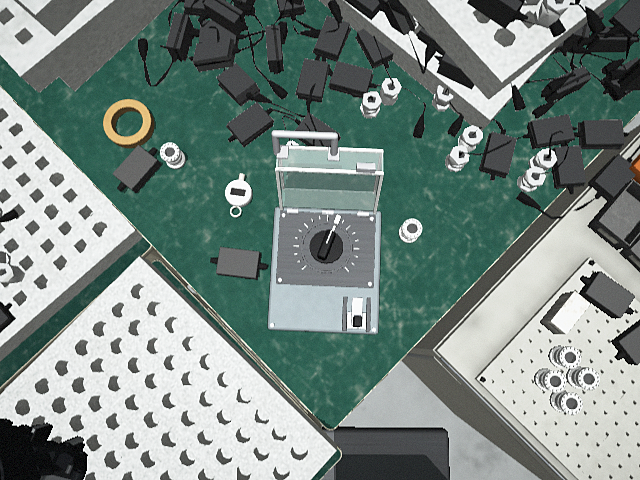

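View pics/j_diff.png

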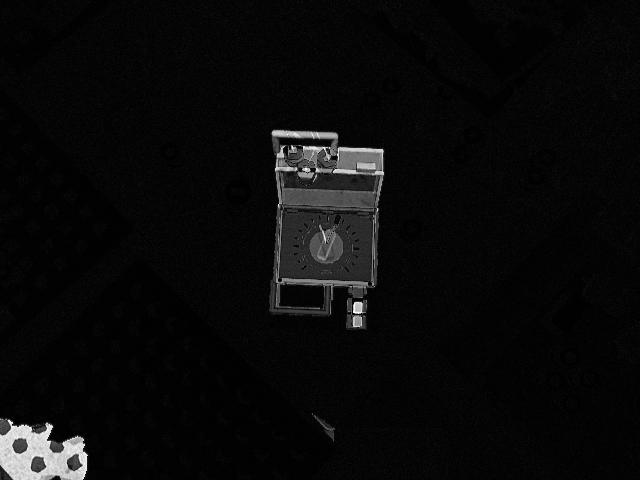

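The bar at row 135 matches 1.85 rad, the catch tab at (357,321) matches fully back, and the bystanders don't appear in the difference image. One last top-view check of the index and pointer.

Run:
```python
import cv2,numpy as np
a=[cv2.resize(cv2.imread(f"pics/{k}_top.png")[205:275,285:370],None,fx=4.6,fy=4.6,interpolation=cv2.INTER_CUBIC) for k in "aj"]
cv2.imwrite("pics/k.png",np.hstack(a))
```

```text
(no output)
```

View pics/k.png

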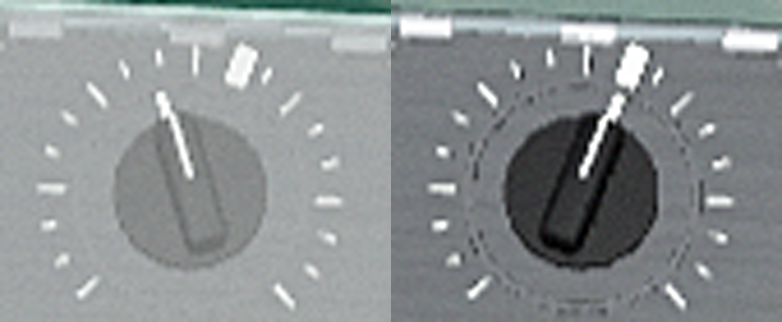

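The index tab is unmoved (column 241 in both crops) and the pointer runs straight at it, so I hand in.

```bash
python3 -c "
from rig import robot
print(robot.close_job())"
```

```text
the job is handed in; nothing more can be done
None
```

The job is done as asked and was handed in at about 18 s of the 70 s allowed. In order, I drew the catch back, swung the hood open by its bar, and turned the knob about 37° clockwise to the index tab. I then released everything and backed the arm clear.

My last checks from the cameras:
- **Catch:** it moved 20.2 mm, until the force rose as it met its stop. In the top view its tab is where a fully drawn catch should be.
- **Hood:** the bar's position matches 1.85 rad, so the hood is leaning on its stop.
- **Knob:** the pointer line and the index tab agree to within 0.1 pixel in the wrist view. The separate angle estimates from camera rays spread over about 1.5°, which I put down to calibration.
- **Index tab and bystanders:** the tab, adapter, coupling and counter show no movement between the first and last top views.

No check failed. One unexplained reading was a vertical force of up to 29 N at the wrist while I gripped the catch tab. It fell back to zero on release.

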